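# Set the gated source selector from Off to the green-marked feed

## Robot

A 7-joint arm with a two-finger parallel gripper is mounted at the origin on the work surface. World frame = base frame: x ahead of the robot, y to its left, z up, the work surface at z = 0. Lengths are in m, angles in rad, forces in N, time in s.
With the tool pointing down it reaches from about 0.425 to 0.825 m from the base axis. Payload 3.6 kg.
Tool frame: the origin (TCP) lies on the centre line of the jaws, within the pads' length; the fingertips stand 25 mm ahead of it and the grasp point (between the pads) lies 6 mm ahead of it (bot.nose_length is the distance from the TCP to the fingertips, in m); z points along the fingers, y is the direction in which the jaws open and shut (so a half turn about z gives the same grasp; the last joint's range is limited). The gripper opens to 85 mm and grips with 20 to 120 N. Pads are 22 mm wide; open, the fingers measure 114 mm over their backs; the gripper's body (76 mm by 85 mm) begins 54 mm behind the grasp point. The pads swing forward as they close: fully open they stand 13 mm farther back than shut.
Start: joints at [-1.173, 0.615, -0.013, 1.423, 0.008, 1.103, -0.04], TCP at [0.268, 0.592, 0.256] pointing down, gripper open.
Joint ranges: [-3.12, 3.12], [-0.3, 2.06], [-1.34, 1.32], [0.26, 2.42], [-1.36, 4.5], [0.01, 1.98], [-2.84, 2.84]. Speed limits (rad/s): [2.79, 2.79, 3.14, 3.14, 3.14, 3.14, 3.14].

## Interface

Orientations are given as a unit quaternion [x, y, z, w].
In Python, from station import bot gives the robot as it stands. Calls block until the motion is done:
- bot.reach(position, orientation): joint-space move of the TCP to a pose.
- bot.line_to(position, attitude=None, vel=0.15, stop_force=None): straight line of the TCP; attitude=None keeps the orientation; vel is the mean speed in m/s. With stop_force (N) it stops when the force on the tool has changed by that much, and returns True; else False.
- bot.set_joints(angles): joint-space move.
- bot.command_gripper(opening, squeeze=None): finger opening in m; squeeze is the grip in N (None keeps the last); returns when the fingers have stopped.
- bot.hold(seconds).
- bot.solve_ik(position, orientation): joint angles nearest the present ones, or None.
- bot.get_obs(): the state.
- bot.read_camera(name): name is "scene" or "side" or "wrist"; returns a dict with "frame" (420x560x3 uint8, red, green, blue), "mtx" (3x3 intrinsics, pixels), "R" (3x3) and "t" (3): a world point X has camera coordinates R X + t; the wrist camera has in their place "tool_from_camera" (4x4, takes a point from camera to tool coordinates, whose origin is the TCP and whose axes are the flange's). Camera axes: x right, y down, z forward; pixel columns grow to the right and rows downward; lengths in m; the calibration is good to about 2 mm. The wrist camera is an equidistant fisheye: a pixel r from the principal point sees the ray r / f radians off the axis. A picture is of the moment at which its call begins: read the wrist's pose just before it. There is no depth.
A pose or a line that the arm cannot do raises bot.PlanningError and nothing moves.
- bot.hand_in(): hands the job in, once; it reports no verdict.
The state is a dict: "t": time; "joint_pos": joint angles; "joint_vel": joint speeds; "joint_torque": joint torques, N m; "tcp_pos": TCP position; "eef_rot": TCP orientation; "contact_force": force on the tool from outside, world axes, zero at the start; "moment": the same for the moment, N m; "gripper_width": finger opening in m.
Only numpy, scipy, OpenCV 4.12 (cv2) and the standard library are available. Lean on these libraries where they do the work, as an engineer would, in place of code of your own. Each camera call takes 0.05 s, during which the arm holds its last target. There are 200 camera calls.

## Task

The lever of the source selector on the table stands in its Off stub (red mark). Push it with the fingers through the slots of the gate plate and fully home to the end of the slot with the green mark, without running it into any of the blue, yellow or white slots on the way. Only push: never take the knob or stem between the fingers, and leave the other things on the table where they are.

Things in the scene. Friction and masses are not known exactly. Their poses are not given: they have to be found in the camera images.
- selector: Grey steel switch housing bolted to the table, 200 x 220 x 136 mm (x, y, z) on a 240 x 220 mm foot plate, topped by an aluminium gate plate 144 x 170 mm, 8 mm thick, its top face 150 mm above the table. Origin: centre of its underside, at table level. Its x axis points away from the robot, turned up to 0.4 rad about vertical. Its frame is used in all the words below.
- gate_centre (a point): Centre of the gate, on the plate's top face. Slots are 16 mm wide: a cross channel along the selector's y at x = 0, from y = -40 to +40 mm; at each end of it, centred on y = +32 and y = -32 mm, a slot runs both ways along x, ending at x = +36 and x = -36 mm; at y = 0 only the Off stub, from the channel to x = -36 mm (nothing opposite). Inner corners have 6 mm radius.
- lever_knob (a point): Centre of the black ball knob, 34 mm diameter, on a steel stem of 11 mm. The lever tilts both ways about a pivot on the selector's vertical axis, 18 mm above the table; the knob centre is 197 mm from the pivot: 215 mm above the table when upright, about 205 mm when home in a slot and then about 43 mm in x and 50 mm in y from its upright place. It cannot be lifted.
- lever_gate (a point): Point on the stem's centre line where it passes through the gate plate, 130 mm from the pivot. The stem has 2.5 mm of play to each side in the slots; its centre is about 28 mm from the channel's centre line when fully home in a slot.
- lever_stem (a point): Point on the stem's centre line half-way between gate plate and knob, 165 mm from the pivot.
- cross (a joint): Sideways tilt of the lever, rad: 0 upright, positive towards the selector's +y; about +-0.25 in the two columns of slots.
- shift (a joint): Fore-and-aft tilt of the lever, rad: 0 in the cross channel, positive towards the selector's +x (away from the robot); about +-0.22 at the slot ends. A push of about 3 N at the knob moves the lever either way; it has no spring and stays where it is left.
- off_mark (a point): Centre of the fixed red square, 22 mm, on the gate plate beyond the end of the Off stub: 52 mm from the channel's centre line, 152 mm above the table.
- tag_green: Green square mark, 22 mm, 2 mm thick, flat on the gate plate just beyond the end of the slot it names: origin at its underside centre, 52 mm from the channel's centre line (selector x = +52 or -52 mm, y = +32 or -32 mm). The marks change places from run to run. This is the feed to select.
- tag_blue: Blue square mark, same size, beyond the end of another of the four slots.
- tag_yellow: Yellow square mark, same size, beyond the end of another of the four slots.
- tag_white: White square mark, same size, beyond the end of another of the four slots.
- padlock: Red lockout padlock lying flat, 72 x 45 x 20 mm, loose beside the selector. Leave alone.
- breaker: White and grey circuit breaker, 75 x 36 x 78 mm high, loose beside the selector. Leave alone.
- tape_roll: Orange roll of tape lying flat, 68 mm diameter, 19 mm high, loose beside the selector. Leave alone.
- screwdriver: Screwdriver with yellow handle lying on the left of the table. Leave alone.
- wrench: Steel wrench lying on the right of the table. Leave alone.
- water_bottle: Clear bottle with blue cap, 62 mm diameter, 170 mm high, standing on the right. Leave alone.
- tester: Yellow hand-held tester lying flat, 150 x 70 x 38 mm, on the left of the table. Leave alone.

How it is judged:
On the way, in this order (a step that is already met when the one before it is completed fails the run):
1. the lever is out of the Off stub, in the cross channel (horizontal distance between lever_gate and off_mark above 0.044 m), for 0.1 s.
2. the lever is fully home in the green slot (horizontal distance between lever_gate and tag_green below 0.0285 m), for 0.2 s.
At the end, for the whole second after the job is handed in: The lever rests in the slot with the green mark, its stem at the gate plate within 28.5 mm of the mark's centre (about 24 mm when hard against the slot's end, so up to about 4 mm short is accepted) (horizontal distance between lever_gate and tag_green below 0.0285 m and velocity of joint shift between -0.03 and 0.03 rad/s and velocity of joint cross between -0.03 and 0.03 rad/s); the robot touches nothing.
It fails at once if the lever is run more than half-way into a blue, yellow or white slot (horizontal distance between lever_gate and tag_blue below 0.034 m or horizontal distance between lever_gate and tag_yellow below 0.034 m or horizontal distance between lever_gate and tag_white below 0.034 m).
It fails at once if the knob or the stem is taken between the fingers (distance between the grasp point and lever_knob below 0.022 m or distance between the grasp point and lever_stem below 0.016 m).
It fails at once if another thing on the table is pushed, lifted or knocked over (distance of any of padlock, breaker, tape_roll, screwdriver, wrench, water_bottle, tester from where it was at the start of the episode above 0.02 m or angle between any of water_bottle, breaker's own z axis and vertical above 0.5 rad).
It also fails if it takes over 48 s, if anything falls off the work surface, if the arm or the gripper's body presses on something with over 40 N, if the wrist force passes 120 N, or if a joint passes its speed limit or range.

## Working session

There is one attempt and no reset: what is moved stays moved. The work goes in short steps, each a Python script; the robot and the scene stay as the last script left them, time stands still between calls to the robot, and variables do not carry over. Pictures are saved under pics/ and viewed, about 8 in all and at most 12, crops included, and the job is handed in when it is done.

```bash
ls; mkdir -p pics; python3 - <<'E'
from station import bot
import cv2, numpy as np
for n in("scene","side"):
    c=bot.read_camera(n); cv2.imwrite(f"pics/{n}0.png",c["frame"][:,:,::-1]); np.savez(n+"0.npz",**c)
    print(n,c["mtx"].tolist(),(-c["R"].T@c["t"]).round(3),c["R"][2].round(2))
o=bot.get_obs();print(o["t"],o["eef_rot"],bot.nose_length)
E
```

```text
pics
scene [[469.8819420241948, 0.0, 273.85257568520734], [0.0, 469.8819420241948, 213.82553473271156], [0.0, 0.0, 1.0]] [ 1.58  -0.173  0.831] [-0.83  0.12 -0.55]
side [[393.2325331402314, 0.0, 268.82371057170644], [0.0, 393.2325331402314, 205.60639405796104], [0.0, 0.0, 1.0]] [-0.042 -0.897  1.026] [ 0.41  0.64 -0.65]
0.1 [ 2.10765806e-01  9.77535876e-01 -1.15308239e-03 -2.36596274e-04] 0.025
```

View pics/scene0.png

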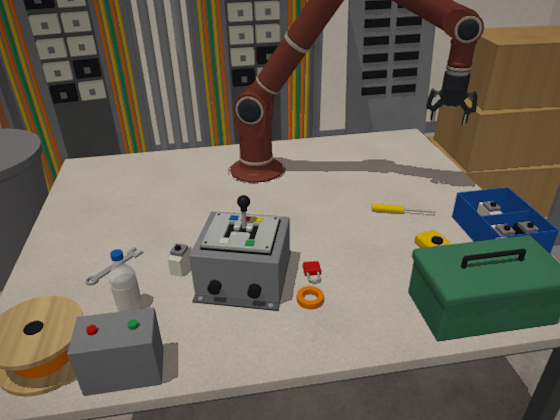

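View pics/side0.png

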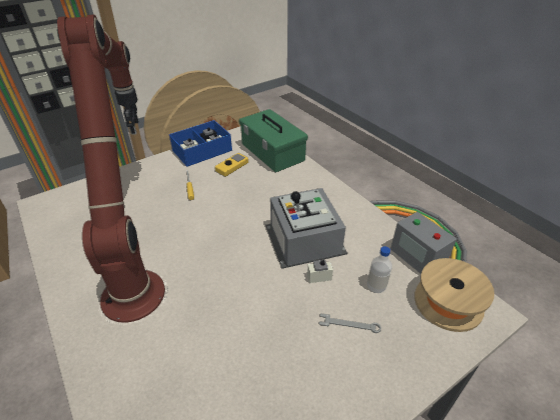

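Scene view: selector at about (243,250), with green at (250,242), white (224,240), blue (234,218), yellow (258,220) and the knob at (243,202). Green looks like the +x,+y slot. Next I fit the pose from the mark centroids in both views.

```bash
cat > fit.py <<'E'
import numpy as np, cv2
from scipy.optimize import least_squares
MODEL=dict(green=(.052,.032,.152),white=(.052,-.032,.152),blue=(-.052,-.032,.152),yellow=(-.052,.032,.152),red=(-.052,0,.152))
RNG=dict(green=((45,120,60),(80,255,255)),blue=((100,120,60),(125,255,255)),yellow=((18,130,90),(35,255,255)),red=((0,150,90),(6,255,255)),white=((0,0,190),(180,45,255)))
def proj(c,P):
    p=np.atleast_2d(P)@c["R"].T+c["t"]; p=p@c["mtx"].T; return p[:,:2]/p[:,2:]
def place(q,P):
    P=np.atleast_2d(P); a=q[2]; return np.c_[q[0]+P[:,0]*np.cos(a)-P[:,1]*np.sin(a),q[1]+P[:,0]*np.sin(a)+P[:,1]*np.cos(a),P[:,2]]
def blobs(c,box):
    x0,y0,x1,y1=box; h=cv2.cvtColor(c["frame"][y0:y1,x0:x1],cv2.COLOR_RGB2HSV); out={}
    for k,(l,u) in RNG.items():
        n,_,st,ce=cv2.connectedComponentsWithStats(cv2.inRange(h,l,u))
        if n>1:
            i=1+np.argmax(st[1:,4]); out[k]=(ce[i]+(x0,y0),int(st[i,4]))
    return out
E
python3 - <<'E'
from fit import *
C=[np.load(f"{n}0.npz") for n in("scene","side")]
B=[blobs(C[0],(200,208,285,252)),blobs(C[1],(275,190,335,230))]
for b in B: print({k:(v[0].round(1).tolist(),v[1]) for k,v in b.items()})
use=[[k for k in b if b[k][1]>8 and k not in("red","yellow","blue")] if i==0 else [k for k in b if b[k][1]>8] for i,b in enumerate(B)]
def f(q): return np.concatenate([(proj(C[i],place(q,MODEL[k]))[0]-B[i][k][0]) for i in(0,1) for k in use[i]])
s=least_squares(f,[.8,0,0],loss="soft_l1");print(use,s.x.round(4),f(s.x).round(1))
for i,n in enumerate(("scene","side")):
    c=C[i]; im=c["frame"][:,:,::-1]; x0,y0=((190,180),(260,175))[i]
    im=cv2.resize(im[y0:y0+90,x0:x0+110],None,fx=6,fy=6,interpolation=cv2.INTER_CUBIC)
    pts=list(MODEL.values())+[(-.043,0,.210),(.072,.085,.15),(.072,-.085,.15),(-.072,.085,.15),(-.072,-.085,.15)]
    for p in proj(c,place(s.x,pts)): cv2.drawMarker(im,tuple(int(v) for v in (p-(x0,y0)+.5)*6),(255,0,255),0,14,1)
    cv2.imwrite(f"pics/fit_{n}.png",im[:,:660])
a,b=[cv2.imread(f"pics/fit_{n}.png") for n in("scene","side")]
cv2.imwrite("pics/fit.png",cv2.resize(np.vstack([a,b]),None,fx=.55,fy=.55))
E
```

```text
{'green': ([249.5, 242.8], 43), 'blue': ([233.8, 217.5], 32), 'yellow': ([257.3, 219.0], 42), 'red': ([247.4, 218.4], 15), 'white': ([248.5, 226.8], 4)}
{'green': ([317.2, 199.2], 17), 'blue': ([294.2, 216.6], 25), 'yellow': ([288.5, 204.5], 22), 'red': ([291.8, 210.7], 19), 'white': ([284.6, 191.5], 86)}
[['green'], ['green', 'blue', 'yellow', 'red', 'white']] [ 0.6026 -0.1114 -0.319 ] [ 0.3 -0.6 -0.1 -0.3  0.1 -0.1  0.  -0.1 -0.5 -0.4 39.2 19. ]
```

View pics/fit.png

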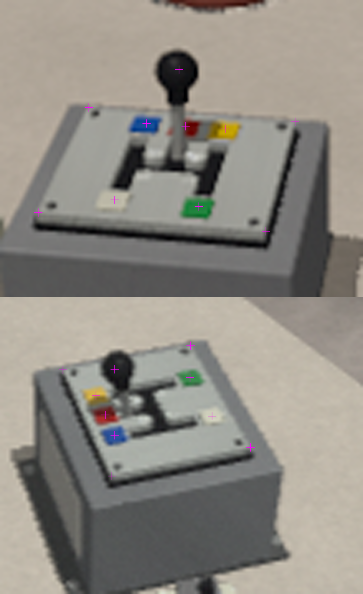

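The fit holds: selector at (0.603, -0.111), yaw -0.319, residuals under 1 px. The predicted knob and white mark also land on the image, and that white mark wasn't used usefully in the fit (the side-view white blob was an outlier). Green is at local (+52, +32). Plan: close the fingers, push the knob +x out of the stub, then +y, then +x, using the 22 mm face of the closed fingers each time.

```bash
cat > h.py <<'E'
from station import bot
from fit import *
from scipy.spatial.transform import Rotation as Rn
Q=[0.6026,-0.1114,-0.319]; Z=.222
def W(x,y,z=Z): return place(Q,(x,y,z))[0]
def quat(yaw):   # tool down, tool x along selector-frame angle yaw
    a=Q[2]+yaw; return Rn.from_matrix(np.array([[np.cos(a),np.sin(a),0],[np.sin(a),-np.cos(a),0],[0,0,-1]])).as_quat()
def local():
    d=np.array(bot.get_obs()["tcp_pos"])-[Q[0],Q[1],0]; c,s=np.cos(Q[2]),np.sin(Q[2]); return np.round([c*d[0]+s*d[1],-s*d[0]+c*d[1],d[2]],4)
def rep(m,r=None):
    o=bot.get_obs(); print(m,r,"t",round(o["t"],2),local(),"F",np.round(o["contact_force"],1))
def snap(name):
    ims=[]
    for n,(x0,y0) in dict(scene=(190,180),side=(260,175)).items():
        c=bot.read_camera(n); ims.append(cv2.resize(c["frame"][y0:y0+90,x0:x0+110,::-1],None,fx=3.6,fy=3.6,interpolation=cv2.INTER_CUBIC))
    cv2.imwrite(f"pics/{name}.png",np.hstack(ims))
E
python3 - <<'E'
from h import *
for y in (0,np.pi,np.pi/2,-np.pi/2):
    print(y,[None if (s:=bot.solve_ik(W(*p),quat(y))) is None else np.round(s,2).tolist() for p in((-.10,0,.32),(0,-.07,.222),(.03,.05,.222))])
bot.command_gripper(0.0)
bot.reach(W(-.105,0,.32),quat(np.pi)); rep("above")
bot.line_to(W(-.105,0)); rep("down")
r=bot.line_to(W(-.018,0),vel=.05,stop_force=12); rep("push1",r)
bot.line_to(W(-.075,0),vel=.1); rep("back")
snap("p1")
E
```

```text
0 [[-0.56, 0.5, 1.05, 1.73, -0.47, 1.18, -1.27], [-0.21, 0.71, 0.83, 1.62, -0.58, 1.08, -1.1], [-0.34, 0.77, 0.8, 1.48, -0.58, 1.14, -1.32]]
3.141592653589793 [[-0.11, 0.35, 0.32, 1.72, -0.12, 1.09, 1.5], [0.12, 0.59, 0.24, 1.6, -0.16, 0.97, 1.66], [0.02, 0.65, 0.1, 1.47, -0.07, 1.03, 1.39]]
1.5707963267948966 [[-0.28, 0.38, 0.57, 1.73, -0.23, 1.1, 0.04], [-0.05, 0.63, 0.53, 1.61, -0.36, 1.0, 0.27], [-0.18, 0.69, 0.48, 1.48, -0.34, 1.06, 0.05]]
-1.5707963267948966 [[0.83, 0.55, -1.15, 1.69, 0.53, 1.25, 2.39], [0.86, 0.84, -1.15, 1.58, 0.79, 1.26, 2.4], [0.26, 0.67, -0.33, 1.46, 0.23, 1.06, 2.71]]
above None t 3.39 [-0.1051  0.0012  0.3198] F [ 0.1  0.3 -0.2]
down None t 4.19 [-1.044e-01  2.000e-04  2.226e-01] F [-0.3  0.2  0.2]
push1 True t 5.75 [-0.0236 -0.      0.2212] F [-1.2  0.3  1.1]
back None t 6.4 [-7.400e-02  1.000e-04  2.222e-01] F [ 0.9 -0.6  0.9]
```

View pics/p1.png

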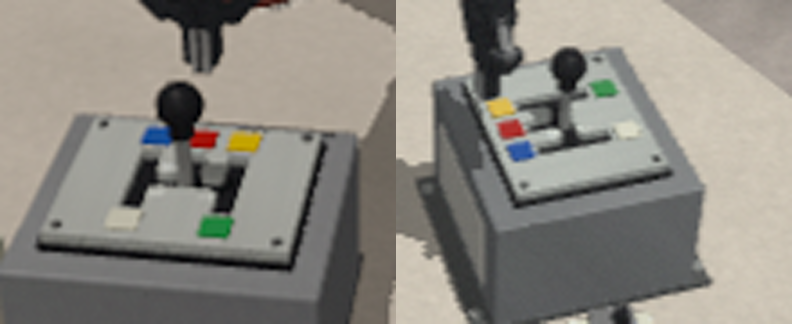

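The lever now stands upright in the cross channel, with its stem at about (183,160) in the left crop. The stop at -23.6 mm matches the expected far channel wall. Next is the +y push.

```bash
python3 - <<'E'
from h import *
q=quat(np.pi/2)
bot.line_to(W(-.075,0,.30),vel=.2)
bot.reach(W(.0,-.07,.30),q); rep("above")
bot.line_to(W(.0,-.07)); rep("down")
r=bot.line_to(W(.0,.032),vel=.05,stop_force=12); rep("push2",r)
bot.line_to(W(.0,-.02),vel=.1); rep("back")
snap("p2")
E
```

```text
above None t 8.16 [-0.0005 -0.0696  0.2988] F [ 0.6  0.1 -0.1]
down None t 8.82 [ 0.0005 -0.0702  0.2228] F [ 1.2 -0.1  0.4]
push2 True t 10.63 [-0.0009  0.023   0.2207] F [-0.4 -0.6  0.6]
back None t 11.2 [ 0.     -0.0204  0.2221] F [-0.2 -0.  -0.4]
```

View pics/p2.png

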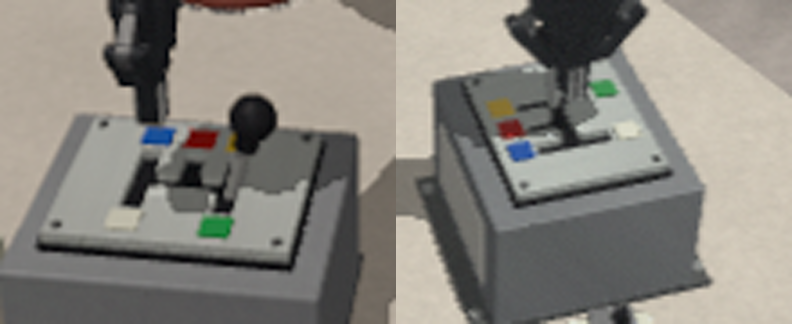

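The lever has reached the +y column: the knob is at about (253,118) in the left crop, and the stop puts it at y≈51 mm as expected. Last comes the +x push into green.

```bash
python3 - <<'E'
from h import *
q=quat(np.pi)
bot.line_to(W(0,-.02,.30),vel=.2)
bot.reach(W(-.075,.05,.30),q); rep("above")
bot.line_to(W(-.075,.05)); rep("down")
r=bot.line_to(W(.025,.05),vel=.05,stop_force=15); rep("push3",r)
bot.hold(.3); rep("held")
bot.line_to(W(-.04,.05),vel=.1)
bot.line_to(W(-.09,.05,.34),vel=.2); rep("away")
snap("p3")
E
```

```text
above None t 12.96 [-0.0752  0.0496  0.2991] F [ 0.  -0.  -0.2]
down None t 13.62 [-0.0743  0.0498  0.2225] F [ 1.1 -0.1  0.4]
push3 True t 15.49 [0.0169 0.0495 0.2194] F [-1.   0.2  1.2]
held None t 15.79 [0.0161 0.0495 0.2185] F [-0.  -0.5  0.4]
away None t 17.29 [-0.0902  0.0499  0.339 ] F [ 0.7 -0.  -0.9]
```

View pics/p3.png

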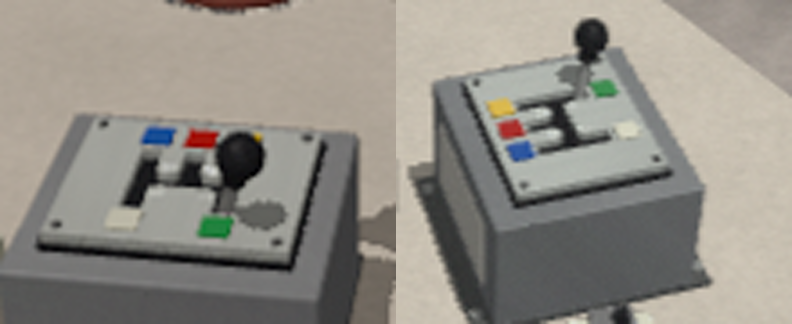

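The stem stands right against the green mark in both views (about (225,205) on the left, (583,88) on the right). The stop puts the knob at x≈44–45 mm, against about 43 mm expected when home. The arm is clear of everything, so I'm handing in.

```bash
python3 -c "
from h import *
bot.hand_in(); rep('handed in')"
```

```text
the job is handed in; nothing more can be done
the job is handed in; nothing more can be done
```

The lever is home in the green slot, and I handed the job in at about 17 s of the 48 s allowed. With the fingers closed, I pushed the knob three times: +x out of the Off stub, +y along the cross channel, then +x into green.

- **Stops:** each push ended on a firm stop. The knob came to about +4 mm in x at the channel wall, +51 mm in y at the column and +44 to 45 mm in x at the slot end. The expected values were about +4, +52 and +43 mm. The last reading is 1–2 mm over, within the fit and calibration error.
- **Final pictures:** both views show the stem at the end of the green slot, with the gripper well clear. The force reading was about 1 N, which is noise level.
- **Limits of the checks:** I did not measure the final distance from the stem to the green mark separately. The blob search for the white mark failed in both views, so it did not contribute to the pose fit, though the fitted position matched it by eye. I did not check the loose objects again after the moves; the arm's planned path stayed above the selector and its surroundings.

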